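# From grinder to dust extractor at the bench switch board

## Robot

A 6-joint arm with a two-finger parallel gripper is mounted at the origin on a cart in front of the work surface, level with it; the furniture and walls round the work are solid. World frame = base frame: x ahead of the robot, y to its left, z up, the work surface at z = 0. Lengths are in m, angles in rad, forces in N, time in s.
With the tool pointing down it reaches from about 0.35 to 0.975 m from the base axis. Payload 4.9 kg.
Tool frame: the origin (TCP) lies midway between the tips of the shut fingers; the grasp point (between the pads) lies 19 mm behind it (r.tcp_to_grasp is the distance from the TCP to the grasp point, in m); z points along the fingers, y is the line along which they close (so a half turn about z gives the same grasp; the last joint's range is limited). The gripper opens to 85 mm and grips with 20 to 120 N. Pads are 22 mm wide; open, the fingers measure 114 mm over their backs; the gripper's body (76 mm by 85 mm) begins 54 mm behind the grasp point. The pads swing forward as they close: fully open they stand 13 mm farther back than shut.
Start: joints at [1.229, 0.053, 1.613, -0, 1.476, -0.119], TCP at [0.138, 0.61, 0.231] pointing down, gripper open.
Joint ranges: [-3.01, 3.01], [-1.01, 2.22], [0.06, 2.58], [-1.02, 4.17], [0.09, 2.62], [-3.14, 3.14]. Speed limits (rad/s): [2.57, 2.57, 3.14, 3.14, 3.14, 3.14].

## Interface

Orientations are given as a rotation vector (axis times angle).
In Python, from rig import monitor, cams, r gives the robot as it stands.
- The arm moves only by the tool play_rows, never from a script. Its argument "targets" is a list of rows, each a list of 6 numbers: the shift along the world's x, y, z in m, then the turn, a rotation vector about the world's x, y, z in units of 8 degrees (1.0 is 8 degrees). In form: [[x, y, z, wx, wy, wz], ...]. A call has 1 to 12 rows; each row shifts and turns the commanded pose from where the row before left it; what a row does not reach is not made up. A row lasts 1/8 s, in which the tool goes at most 62.5 mm and 10.7 degrees, less where a joint would pass 70% of its speed; a pose out of reach is approached as far as the arm can. A call is refused whole if a number of a shift passes 0.0625 or a number of a turn 1, either way. A call with a gripper value outside its range is refused whole. "claw" is the gripper's target within -1 to 1 (fully open at 1, half-way at 0, shut at -1), set as the call begins (left out, the last holds). The fingers move at their own pace and stop on an object; the grip force is fixed at half the most. Time passes only in rows, so rows that do not move let the fingers close. It gives the time, the measured TCP pose, the force, the opening and the grip force at its end, in the units of the state.
- monitor.get_obs(): the state, without advancing time (a new reading comes with each control period).
- cams.snapshot(name): name is "scene" or "top"; returns the picture (480x640x3 uint8, red, green, blue); there is no depth.
- cams.camera_params(name): a dict with "intrinsics" (3x3 intrinsics, pixels), "position" and "rotation" of the camera in the world. Camera axes: x right, y up, looking along -z (the intrinsics and any distortion apply to the point x, -y, -z); pixel columns grow to the right and rows downward; lengths in m; the calibration is good to about 2 mm. A picture is of the moment at which its call begins. camera_params takes no time and is no camera call.
- r.job_done(): hands the job in; it is judged then, once.
The state is a dict: "clock": time; "joints": joint angles; "qvel": joint speeds; "effort": joint torques, N m; "tool_pos": TCP position; "orientation": TCP orientation; "force": force on the tool from outside, world axes, zero at the start; "torque": the same for the moment, N m; "grip_width": finger opening in m; "grip_force": force on a finger pad.
Only numpy, scipy, OpenCV 4.12 (cv2) and the standard library are available. Lean on these libraries where they do the work, as an engineer would, in place of code of your own. Each camera call takes 0.05 s, during which the arm holds its last target. There are 200 camera calls.

## Task

Grinding is finished: on the switch board on the bench, flip the red toggle (the grinder) off and the green toggle (the dust extractor) on, in either order. On is the side of each switch box marked by the white stripe, towards the grey and white trunking; each bat must snap right over. Leave the yellow toggle (the bench lamp) on.

Things in the scene. Friction and masses are not known exactly. Their poses are not given: they have to be found in the camera images.
- switch_board: plywood 150x350x12, fixed flat on the bench. Origin at bench level; x roughly away from the robot, z up. Along y at -100, 0, +100 stand 3 grey boxes (80 in x, 64 in y, lid 52 above the bench), colours in any order; bats pivot at x = 0, 52 high. Trunking (42 high) along the +x edge. Bat leaning to +x (white stripe on lid) is ON: its end at x = +29, 99 high; to -x OFF: x = -29. All mm
- red_tip (a point): rounded end of the red bat (grinder); starts on (+x). A rod pivoted 55 mm from this point, outer 27 mm a red sleeve 14 mm thick (7 mm past this point), the rest 10 mm steel. Swings in the board's x-z plane to stops 0.55 rad either side of upright, held there by an over-centre spring: a sideways push of about 4 N 40 mm from the pivot moves it, then less; past upright it snaps over
- green_tip (a point): rounded end of the green bat (dust extractor); starts off (-x). A rod pivoted 55 mm from this point, outer 27 mm a green sleeve 14 mm thick (7 mm past this point), the rest 10 mm steel. Swings in the board's x-z plane to stops 0.55 rad either side of upright, held there by an over-centre spring: a sideways push of about 4 N 40 mm from the pivot moves it, then less; past upright it snaps over
- yellow_tip (a point): rounded end of the yellow bat (bench lamp); starts on (+x). A rod pivoted 55 mm from this point, outer 27 mm a yellow sleeve 14 mm thick (7 mm past this point), the rest 10 mm steel. Swings in the board's x-z plane to stops 0.55 rad either side of upright, held there by an over-centre spring: a sideways push of about 4 N 40 mm from the pivot moves it, then less; past upright it snaps over

How it is judged:
At the end, for the whole second after the job is handed in: the red bat leans to the off side and the green and yellow bats to the on side, the end of each more than 20 mm from the line through the pivots (29 mm at the stop) (x of red_tip in the frame of switch_board below -0.02 m and x of each of green_tip, yellow_tip in the frame of switch_board above 0.02 m); the robot touches nothing.
It fails at once if the yellow toggle is pushed off its on side (its end comes within 8 mm of upright, or beyond) (x of yellow_tip in the frame of switch_board below 0.008 m).
It also fails if it takes over 38 s, if anything falls off the work surface, if the arm or the gripper's body presses on something with over 40 N, if the wrist force passes 120 N, or if a joint passes its speed limit or range.

## Working session

There is one attempt and no reset: what is moved stays moved. The work goes in short steps, Python scripts to look and compute and a tool call to move; the robot and the scene stay as the last step left them, time stands still between calls to the robot, and variables do not carry over. Pictures are saved under pics/ and viewed, at most 10 in all, crops included, and the job is handed in when it is done.

Besides the shell and the picture viewer there is one more tool, called after "Call:" by a JSON object that holds its "fn" and its "kwargs", one argument or row to a line. play_rows: Moves the arm, as the interface text tells. Its arguments: {"type":"object","properties":{"targets":{"type":"array"},"claw":{"type":"number"}},"required":["targets"]}

```bash
mkdir -p pics
python3 - <<'E'
from rig import monitor,cams,r
import cv2,numpy as np
for n in("scene","top"):
    im=cams.snapshot(n);cv2.imwrite(f"pics/{n}0.png",im[:,:,::-1])
    p=cams.camera_params(n);print(n,p)
o=monitor.get_obs();print(o)
E
```

```text
scene {'intrinsics': array([[483.21524344,   0.        , 316.69136173],
       [  0.        , 483.21524344, 251.27270636],
       [  0.        ,   0.        ,   1.        ]]), 'position': array([ 0.18148291, -0.50419262,  0.64113488]), 'rotation': array([ 0.8432097 , -0.27015202, -0.61842368])}
top {'intrinsics': array([[479.77992997,   0.        , 323.28235838],
       [  0.        , 479.77992997, 245.45475148],
       [  0.        ,   0.        ,   1.        ]]), 'position': array([ 0.49762275, -0.00336838,  0.94095076]), 'rotation': array([ 0.08810667, -0.05454494, -1.59719547])}
{'clock': 0.1, 'joints': array([ 1.22901119e+00,  5.32585589e-02,  1.61411320e+00,  2.98191599e-06,
        1.47600201e+00, -1.19042439e-01]), 'qvel': array([ 4.64290229e-04, -1.78074489e-03, -2.31441694e-04, -8.68210475e-04,
       -2.11696942e-03,  5.21961266e-05]), 'effort': array([ 2.84888010e-04, -3.94904709e+01, -3.71361852e+01, -1.52170710e-04,
        3.97499578e-03,  1.66253204e-05]), 'tool_pos': array([0.13790659, 0.60903691, 0.23023196]), 'orientation': array([-3.49115348e-01, -3.12172094e+00,  2.72240865e-03]), 'force': array([ 0.26698712,  0.4426114 , -0.29109483]), 'torque': array([ 0.01848269, -0.0557857 , -0.0136865 ]), 'grip_force': 0.0, 'grip_width': 0.0855042975036127}
```

View pics/scene0.png

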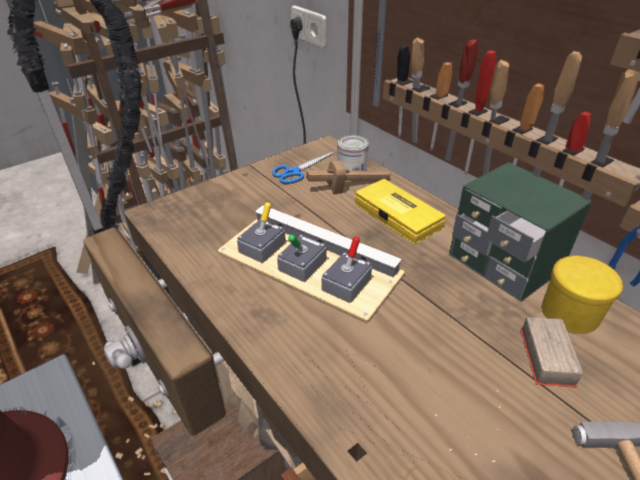

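View pics/top0.png

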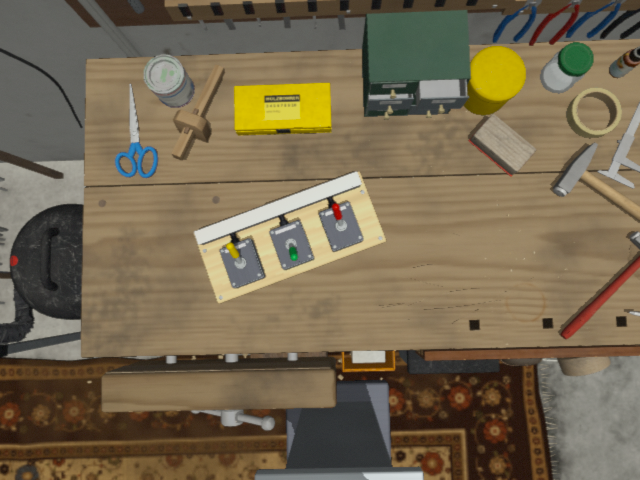

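The board lies with yellow at the left (top view 233,250), green in the middle (293,252) and red at the right (337,212). Next I cast rays through the sleeve blobs.

```bash
cat > h.py <<'E'
from rig import monitor,cams,r
import cv2,numpy as np
from scipy.spatial.transform import Rotation as R
H={'red':[(0,8),(172,180)],'green':[(50,85)],'yellow':[(22,33)]}
ROI={'top':(195,385,170,300),'scene':(220,405,195,315)}
def ray(n,u,v):
    p=cams.camera_params(n);d=np.linalg.inv(p['intrinsics'])@[u,v,1]
    d=R.from_rotvec(p['rotation']).as_matrix()@(d*[1,-1,-1]);return p['position'],d/np.linalg.norm(d)
def proj(n,X):
    p=cams.camera_params(n);c=R.from_rotvec(p['rotation']).as_matrix().T@(np.array(X)-p['position'])
    q=p['intrinsics']@(c*[1,-1,-1]);return q[:2]/q[2]
def blobs(n,im):
    x0,x1,y0,y1=ROI[n];h=cv2.cvtColor(im[y0:y1,x0:x1],cv2.COLOR_RGB2HSV);out={}
    for k,rs in H.items():
        m=sum(cv2.inRange(h,(a,190 if k!='green' else 120,50),(b,255,255)) for a,b in rs)
        _,_,s,c=cv2.connectedComponentsWithStats(m)
        if len(s)<2: continue
        i=1+np.argmax(s[1:,4]);out[k]=(c[i]+[x0,y0],s[i,4])
    return out
def onz(n,uv,z):
    o,d=ray(n,*uv);return o+d*(z-o[2])/d[2]
def look(tag=None):
    B={}
    for n in('top','scene'):
        im=cams.snapshot(n);B[n]=blobs(n,im)
        if tag: cv2.imwrite(f'pics/{n}_{tag}.png',im[:,:,::-1])
    P={}
    for k in H:
        if k in B['top'] and k in B['scene']:
            o1,d1=ray('top',*B['top'][k][0]);o2,d2=ray('scene',*B['scene'][k][0])
            t=np.linalg.lstsq(np.c_[d1,-d2],o2-o1,rcond=None)[0]
            a,b=o1+t[0]*d1,o2+t[1]*d2;P[k]=(a+b)/2
            print(k,B['top'][k],B['scene'][k],P[k].round(4),'gap',np.linalg.norm(a-b).round(4),'z93',onz('top',B['top'][k][0],.093).round(4))
    return B,P
E
python3 - <<'E'
from h import *
B,P=look()
y,g,rd=[onz('top',B['top'][k][0],.093)[:2] for k in('yellow','green','red')]
for y,g,rd in((y,g,rd),[P[k][:2] for k in('yellow','green','red')]):
    ey=(y-rd)/np.linalg.norm(y-rd);ex=np.array([ey[1],-ey[0]]);m=(y+rd)/2;c=m-.025*ex
    print('dist',np.linalg.norm(y-rd),'ex',ex,'yaw',np.arctan2(ex[1],ex[0]),'origin',c,'green local',(g-c)@ex,(g-c)@ey)
E
```

```text
red (array([336.26595745, 210.80851064]), np.int32(94)) (array([353.55769231, 246.69230769]), np.int32(104)) [ 0.6354 -0.01    0.0875] gap 0.0043 z93 [ 0.6362 -0.0112  0.093 ]
green (array([292.93548387, 253.66666667]), np.int32(93)) (array([294.05128205, 240.6025641 ]), np.int32(78)) [0.5604 0.0692 0.0891] gap 0.0037 z93 [0.5617 0.0679 0.093 ]
yellow (array([232.24545455, 249.76363636]), np.int32(110)) (array([372., 213.]), np.int32(1)) [0.6331 0.0911 0.1288] gap 0.2003 z93 [0.5718 0.176  0.093 ]
dist 0.1979683518440132 ex [0.94546516 0.32572325] yaw 0.3317765981470397 origin [0.58035777 0.07427599] green local -0.01969353332043468 5.0976181631291924e-05
dist 0.10110317661007814 ex [0.9997435  0.02264808] yaw 0.022650020770078935 origin [0.60922674 0.03999882] green local -0.04812104170335342 0.03033315297926773
```

Call:
{"fn": "play_rows", "kwargs": {
  "targets": [
    [0.045,-0.0505,0,0,0,0.5],
    [0.045,-0.0505,0,0,0,0.5],
    [0.045,-0.0505,0,0,0,0.5],
    [0.045,-0.0505,0,0,0,0.5],
    [0.045,-0.0505,0,0,0,0.5],
    [0.045,-0.0505,0,0,0,0.5],
    [0.045,-0.0505,0,0,0,0.5],
    [0.045,-0.0505,0,0,0,0.5],
    [0.045,-0.0505,0,0,0,0],
    [0.045,-0.0505,0,0,0,0],
    [0.045,-0.0505,0,0,0,0],
    [0.045,-0.0505,0,0,0,0]
  ],
  "claw": -1
}}

```text
clock: 1.7
tool_pos: [0.6381, 0.0479, 0.2311]
orientation: [0.525, -3.097, -0.0]
force: [1.1, 0.4, -0.1]
grip_width: 0.0001
grip_force: 0.0
```

Call:
{"fn": "play_rows", "kwargs": {
  "targets": [
    [0,0,0,0,0,0],
    [0,0,0,0,0,0]
  ]
}}

```text
clock: 1.95
tool_pos: [0.6367, 0.0497, 0.2308]
orientation: [0.524, -3.096, -0.001]
force: [0.6, 0.1, -0.1]
grip_width: -0.0
grip_force: 0.0
```

Some of the shift was lost. To reach (0.677, 0.002, 0.12) I need (+0.040, -0.048, -0.11).

Call:
{"fn": "play_rows", "kwargs": {
  "targets": [
    [0.02,-0.024,0,0,0,0],
    [0.02,-0.024,0,0,0,0],
    [0,0,-0.037,0,0,0],
    [0,0,-0.037,0,0,0],
    [0,0,-0.036,0,0,0],
    [0,0,0,0,0,0]
  ]
}}

```text
clock: 2.7
tool_pos: [0.6737, 0.0035, 0.1174]
orientation: [0.527, -3.09, -0.004]
force: [-0.3, 0.7, 0.1]
grip_width: 0.0003
grip_force: 0.0
```

Run:
```python
from h import *
for n in('top','scene'):
    im=cams.snapshot(n);a,b,c,d=ROI[n]
    if n=='top': t=cv2.resize(im[c-20:d+10,a:b],None,fx=2,fy=2)
    else: s=cv2.resize(im[c-60:d,a:b],None,fx=2,fy=2)
w=np.zeros((max(t.shape[0],s.shape[0]),t.shape[1]+s.shape[1],3),np.uint8)
w[:t.shape[0],:t.shape[1]]=t;w[:s.shape[0],t.shape[1]:]=s
cv2.imwrite('pics/a1.png',w[:,:,::-1]);print(w.shape,monitor.get_obs()['tool_pos'])
```

```text
(360, 750, 3) [0.67706478 0.00270632 0.12247777]
```

View pics/a1.png

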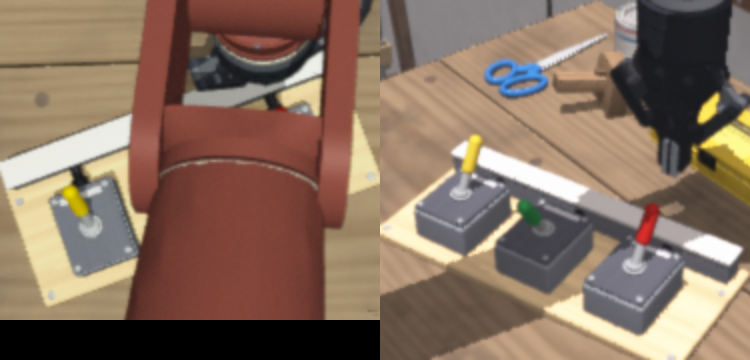

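Call:
{"fn": "play_rows", "kwargs": {
  "targets": [
    [0,0,-0.02,0,0,0],
    [0,0,-0.02,0,0,0],
    [-0.0123,-0.0042,0,0,0,0],
    [-0.0123,-0.0042,0,0,0,0],
    [-0.0123,-0.0042,0,0,0,0],
    [-0.0123,-0.0042,0,0,0,0],
    [-0.0123,-0.0042,0,0,0,0],
    [-0.003,-0.001,0,0,0,0],
    [0,0,0,0,0,0]
  ]
}}

```text
clock: 3.92
tool_pos: [0.6132, -0.0205, 0.0819]
orientation: [-0.524, 3.095, -0.0]
force: [4.0, 1.7, 0.9]
grip_width: -0.0
grip_force: 1.9
```

Run:
```python
from h import *
im=cams.snapshot('scene');s=cv2.resize(im[135:315,220:405],None,fx=2,fy=2)
cv2.imwrite('pics/a2.png',s[:,:,::-1]);o=monitor.get_obs();print(o['tool_pos'],o['force'])
```

```text
[ 0.61317892 -0.02045349  0.08188033] [5.35944279 1.51929193 1.03510433]
```

View pics/a2.png

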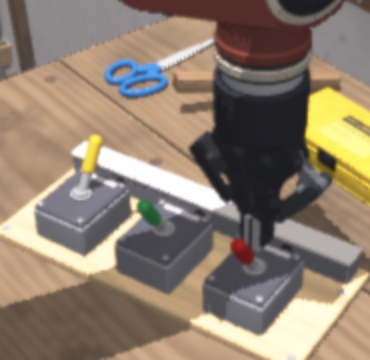

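Call:
{"fn": "play_rows", "kwargs": {
  "targets": [
    [0.014,0.005,0,0,0,0],
    [0,0,0.035,0,0,0],
    [0,0,0.035,0,0,0],
    [-0.0353,0.0231,0,0,0,0],
    [-0.0352,0.0231,0,0,0,0],
    [-0.0352,0.0231,0,0,0,0],
    [0,0,0,0,0,0],
    [0,0,0,0,0,0]
  ]
}}

```text
clock: 4.97
tool_pos: [0.5213, 0.0538, 0.1513]
orientation: [0.525, -3.097, 0.001]
force: [-0.3, 0.9, 0.9]
grip_width: 0.0002
grip_force: 0.0
```

Run:
```python
from h import *
im=cams.snapshot('scene');s=cv2.resize(im[135:315,220:405],None,fx=2,fy=2)
cv2.imwrite('pics/a3.png',s[:,:,::-1]);o=monitor.get_obs();print(o['tool_pos'],o['force'])
```

```text
[0.52164667 0.05353102 0.15140729] [-1.06878385 -0.60605302 -0.26615774]
```

View pics/a3.png

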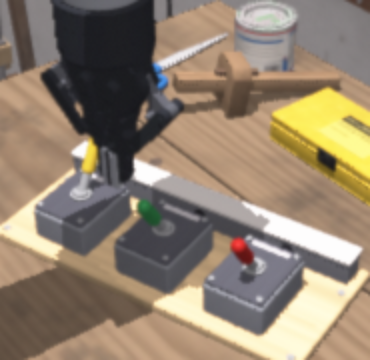

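Call:
{"fn": "play_rows", "kwargs": {
  "targets": [
    [0,0,-0.035,0,0,0],
    [0,0,-0.034,0,0,0],
    [0.0123,0.0042,0,0,0,0],
    [0.0123,0.0042,0,0,0,0],
    [0.0123,0.0042,0,0,0,0],
    [0.0123,0.0042,0,0,0,0],
    [0.0123,0.0042,0,0,0,0],
    [0.002,0.001,0,0,0,0],
    [0,0,0,0,0,0]
  ]
}}

```text
clock: 6.15
tool_pos: [0.5844, 0.0756, 0.0826]
orientation: [0.525, -3.097, 0.001]
force: [-2.8, -3.3, 4.0]
grip_width: -0.0001
grip_force: 2.4
```

Call:
{"fn": "play_rows", "kwargs": {
  "targets": [
    [-0.018,-0.006,0,0,0,0],
    [0,0,0.04,0,0,0],
    [0,0,0.05,0,0,0],
    [-0.04,-0.03,0.05,0,0,0],
    [-0.04,-0.06,0.03,0,0,0],
    [0,-0.06,0,0,0,0],
    [0,-0.06,0,0,0,0],
    [0,-0.06,0,0,0,0],
    [0,0,0,0,0,0],
    [0,0,0,0,0,0]
  ]
}}

```text
clock: 7.4
tool_pos: [0.499, -0.1843, 0.2403]
orientation: [-0.524, 3.097, 0.001]
force: [0.2, 0.5, 1.0]
grip_width: -0.0003
grip_force: 0.0
```

Run:
```python
from h import *
im=cams.snapshot('top');s=cv2.resize(im[160:310,185:395],None,fx=3,fy=3)
B=blobs('top',im);O=np.array([.583,.075]);ex=np.array([.9455,.3257])
for k in B: print(k,B[k],(onz('top',B[k][0],.093)[:2]-O)@ex)
cv2.imwrite('pics/a4.png',s[:,:,::-1]);o=monitor.get_obs();print(o['tool_pos'],o['force'])
```

```text
red (array([345.08695652, 234.        ]), np.int32(69)) -0.02225181870393534
green (array([284.52631579, 230.21052632]), np.int32(114)) 0.02222310998369703
yellow (array([232.25688073, 249.83486239]), np.int32(109)) 0.022136123078709526
[ 0.49912101 -0.18370289  0.24032481] [-0.64093905  0.18311252  0.00328331]
```

View pics/a4.png

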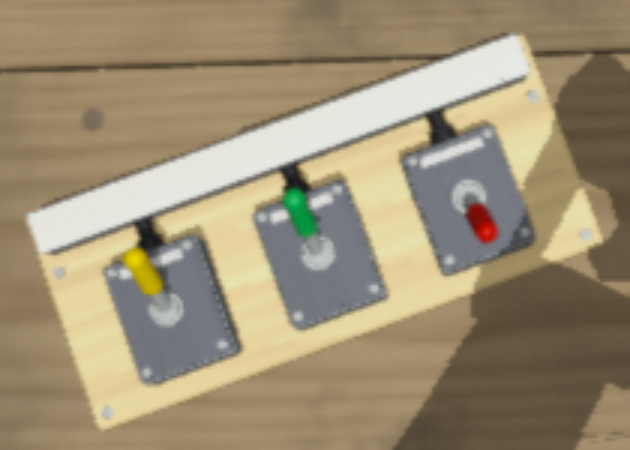

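The picture shows green and yellow leaning to the stripe side and red leaning away from it. All three sit at their stops, and the arm is clear.

```bash
python3 -c "
from rig import r
print(r.job_done())"
```

```text
the job is handed in; nothing more can be done
None
```

The red toggle is off, the green toggle is on, the yellow toggle was left on, the arm is clear of the board, and the job was handed in at about 7.5 s; the hand-in returned no verdict.

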